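Park the serving paddle in the snuggest slot of the utensil block

ROBOT

A 6-joint arm with a two-finger parallel gripper is mounted at the origin on the work surface. World frame = base frame: x ahead of the robot, y to its left, z up, the work surface at z = 0. Lengths are in m, angles in rad, forces in N, time in s.
With the tool pointing down it reaches from about 0.375 to 0.9 m from the base axis. Payload 3.1 kg.
Tool frame: the origin (TCP) lies midway between the tips of the shut fingers; the grasp point (between the pads) lies pinch_z behind it (pinch_z is the distance from the TCP to the grasp point, in m); y points along the fingers, z is the direction in which the jaws open and shut, and the axes are right-handed (so a half turn about y gives the same grasp; the last joint's range is limited). The gripper opens to 87 mm and grips with 3 to 60 N. Pads are 19 mm wide; open, the fingers measure 117 mm over their backs; the gripper's body (75 mm by 190 mm) begins 51 mm behind the grasp point.
Start: joints at [0.971, 0.527, 1.433, -0, 1.181, -0.178], TCP at [0.256, 0.57, 0.223] pointing down, gripper open.
Joint ranges: [-3.08, 3.08], [-0.75, 2.2], [0.22, 2.44], [-1.43, 4.57], [0, 2.65], [-2.85, 2.85]. Speed limits (rad/s): [2.79, 2.79, 3.14, 3.14, 3.14, 3.14].

INTERFACE

Orientations are given as a unit quaternion [x, y, z, w].
In Python, from rig import get_obs, camera, hand_in, pinch_z gives the robot as it stands. The module is installed in compiled form; this text tells all that it offers.
- The arm moves only by the tool arm_command, never from a script. Its argument "plan" is a list of rows, each a list of 2 entries, a list of its own where there are three numbers: the shift along the world's x, y, z in units of 25 mm (1.0 is 25 mm), then the turn about the world's z in units of 5 degrees (1.0 is 5 degrees). A call has 1 to 5 rows; each row is the pose to reach, as a shift and turn from the pose commanded when the call began; what a row does not reach only later rows make up. A row lasts 1/10 s, in which the tool goes at most 50 mm and 8.59 degrees, less where a joint would pass 70% of its speed; a pose out of reach is approached as far as the arm can. A call with a gripper value outside its range is refused whole. "fingers" is the opening, from -1 (shut) to 1 (fully open), set as the call begins (left out, the last holds). The fingers move at their own pace and stop on an object; "force" is the grip in N (left out, the last holds). Time passes only in rows, so rows that repeat a pose let the fingers close. It gives the time, the measured TCP pose, the force and the opening at its end, in the units of the state.
- get_obs(): the state, without advancing time (a new reading comes with each control period).
- camera(name): name is "scene" or "top" or "wrist"; returns a dict with "pixels" (400x640x3 uint8, red, green, blue), "camera_matrix" (3x3 intrinsics, pixels), "distortion" ([k1, k2, p1, p2, k3] as OpenCV has them; the pictures are not rectified), "R" (3x3) and "t" (3): a world point X has camera coordinates R X + t. Camera axes: x right, y down, z forward; pixel columns grow to the right and rows downward; lengths in m; the calibration is good to about 2 mm. A picture is of the moment at which its call begins. There is no depth.
- hand_in(): hands the job in, once; it reports no verdict.
The state is a dict: "time": time; "q": joint angles; "joint_velocities": joint speeds; "joint_torque": joint torques, N m; "position": TCP position; "tool_rot": TCP orientation; "ft_force": force on the tool from outside, world axes, zero at the start; "moment": the same for the moment, N m; "grip_width": finger opening in m.
Only numpy, scipy, OpenCV 4.12 (cv2) and the standard library are available. Lean on these libraries where they do the work, as an engineer would, in place of code of your own. Each camera call takes 0.05 s, during which the arm holds its last target.

TASK

Take the serving paddle that hangs on its own in the drip stand and park it upright in the graded utensil block: try its blade gently on the narrowest slot first, then on the next wider one, and so on slot by slot, until the first slot that takes it, and leave it there, fully home with its crossbar down on the block. Never force the blade, and leave the two spare paddles and the tea things where they are.

Things in the scene. Friction and masses are not known exactly. Their poses are not given: they have to be found in the camera images.
- paddle_a: beech serving paddle hanging upright in the stand; origin at centre of the blade's lower end, z up. Blade 42 long, 36 wide (x), thickness along y not told (4 to 12, differs between the three paddles); crossbar 62 (x) by 20 (y) by 8, underside at z=42; square handle 18 by 18, z=50 to 100. 50 to 120 g. A half turn about z changes nothing. Which paddle hangs where varies
- paddle_b: second paddle, as paddle_a but for its blade thickness; it too may be the one on its own
- paddle_c: third paddle, as paddle_a but for its blade thickness; it too may be the one on its own
- stand: fixed white drip stand, 90 (x) by 220 (y), 60 high, origin under its centre: two rails along y, 42 apart clear, tops at z=60; paddles hang between them by their crossbars, paddle axes as the stand's. One hangs on its own at y=-70, the two spare ones close together at y=35 and 80
- lone_place (a point): point level with the rail tops of the stand, on its centre line, where the paddle that hangs on its own begins; axes as the stand's
- block: wooden utensil block, 76 (x) by 170 (y), 60 high, origin under its centre; flat top at z=60, five slots in a row along y, 30 apart, each 40 long (x), 48 deep, no lead-in. It stands on soft rubber feet: it cannot shift or turn but sinks 1 mm per 4 N of press, 5 mm at most. Each slot is either 1.5 mm or more wider than the blade, or 1.5 mm or more too narrow. Home = crossbar down on the top
- slot0 (a point): centre of the mouth of slot 0 of the block, level with its top; axes as the block's; slot 3 mm wide (y), the narrowest, at the -y end
- slot1 (a point): centre of the mouth of slot 1 of the block, level with its top; axes as the block's; slot 6 mm wide (y)
- slot2 (a point): centre of the mouth of slot 2 of the block, level with its top; axes as the block's; slot 9 mm wide (y)
- slot3 (a point): centre of the mouth of slot 3 of the block, level with its top; axes as the block's; slot 12 mm wide (y)
- slot4 (a point): centre of the mouth of slot 4 of the block, level with its top; axes as the block's; slot 15 mm wide (y), the widest, at the +y end
- mug_a: duck-egg blue mug on the tray, 80 across, 90 tall, handle on its +y side; origin under it; bystander
- mug_b: the same kind of mug, standing beyond the block and the stand; origin under it; bystander
- sugar_bowl: white lidded sugar bowl on the tray, 96 across, 102 tall; origin under it; bystander
- spoon_rest: white ceramic spoon rest, a dish 92 across and 14 high with a flat handle reaching 110 along its -x; origin under it; bystander
- strainer: steel tea strainer with squeeze handles, lying, 180 long along its x, 42 high; origin under it; bystander
Mind the look-alikes: they are no part of the job. Leave any yellow look-alike of the paddle_a alone. What is shaped like the paddle_c but turquoise is not meant.

How it is judged:
By the outcome, as a careful person would: the job done as asked, in the order asked, and still so for the second after the job is handed in, with the robot touching nothing.
It also fails if it takes over 56 s, if anything falls off the work surface, if the arm or the gripper's body presses on something with over 40 N, if the wrist force passes 120 N, or if a joint passes its speed limit or range.

## Working session

There is one attempt and no reset: what is moved stays moved. The work goes in short steps, Python scripts to look and compute and a tool call to move; the robot and the scene stay as the last step left them, time stands still between calls to the robot, and variables do not carry over. Pictures are saved under pics/ and viewed, and the job is handed in when it is done.

Besides the shell and the picture viewer there is one more tool, called by a JSON object that holds its "api" and its "payload". arm_command: Moves the arm, as the interface text tells. Its arguments: {"type":"object","properties":{"plan":{"type":"array"},"fingers":{"type":"number"},"force":{"type":"number"}},"required":["plan"]}

```bash
mkdir -p pics; ls
cat > h.py <<'E'
import numpy as np,cv2
from rig import get_obs,camera,hand_in,pinch_z
def save(n,f):
    c=camera(n); cv2.imwrite(f,c["pixels"][:,:,::-1]); np.savez(f.replace('.png','.npz'),**{k:np.array(v) for k,v in c.items()}); return c
def load(f): return dict(np.load(f))
def cast(c,uv,z):
    p=cv2.undistortPoints(np.array(uv,float).reshape(-1,1,2),c["camera_matrix"],np.array(c["distortion"])).reshape(-1,2)
    d=np.c_[p,np.ones(len(p))]@c["R"]; o=-c["R"].T@c["t"]
    return o+d*((z-o[2])/d[:,2])[:,None]
def proj(c,X):
    return cv2.projectPoints(np.array(X,float).reshape(-1,3),cv2.Rodrigues(c["R"])[0],c["t"],c["camera_matrix"],np.array(c["distortion"]))[0].reshape(-1,2)
E
python3 - <<'E'
from h import *
print(pinch_z); print(get_obs())
for n in("scene","top","wrist"):
    c=save(n,f"pics/{n}0.png"); print(n,-c["R"].T@c["t"],c["R"][2])
E
```

```text
pics
0.0187
{'time': 0.0, 'q': array([ 9.70510161e-01,  5.28467897e-01,  1.43389220e+00, -1.44893228e-07,
        1.18138922e+00, -1.78517463e-01]), 'joint_velocities': array([ 0.00048436, -0.00093571, -0.00038763, -0.00135373,  0.00044099,
        0.00057402]), 'joint_torque': array([ 9.05679644e-05, -4.40043283e+01, -1.76596534e+01,  6.32844167e-02,
        5.84064180e-02, -1.71721636e-04]), 'position': array([0.25542551, 0.56962758, 0.22157378]), 'tool_rot': array([ 0.69214669, -0.14830426,  0.14772541, -0.69073584]), 'ft_force': array([-0.36347492, -0.18695588,  0.09661002]), 'moment': array([ 0.01166262, -0.01548939,  0.00120053]), 'grip_width': 0.08712118405941688}
scene [ 0.95634274 -0.63499124  0.71898012] [-0.37942438  0.67201796 -0.63594733]
top [0.29382153 0.07088419 1.50249624] [ 0.19178818  0.00751714 -0.98140755]
wrist [0.19107233 0.59842862 0.38259289] [ 0.23745441 -0.10793242 -0.96538386]
```

View pics/scene0.png

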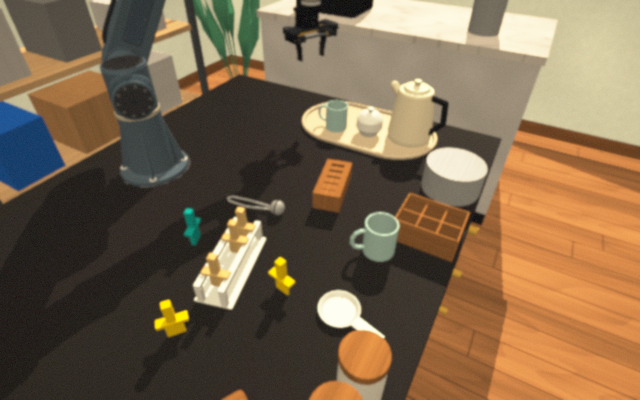

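View pics/top0.png

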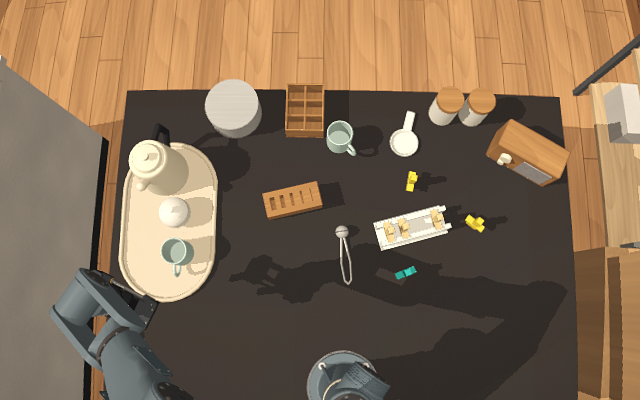

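View pics/wrist0.png

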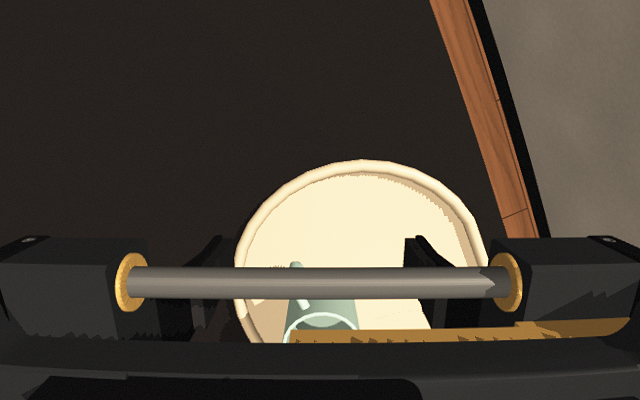

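Run:
```python
import cv2,numpy as np
t=cv2.imread("pics/top0.png");s=cv2.imread("pics/scene0.png")
cv2.imwrite("pics/c1.png",cv2.resize(t[170:260,255:490],None,fx=3.4,fy=3.4,interpolation=cv2.INTER_CUBIC))
cv2.imwrite("pics/c2.png",cv2.resize(s[150:345,145:365],None,fx=3,fy=3,interpolation=cv2.INTER_CUBIC))
```

```text
(no output)
```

View pics/c1.png

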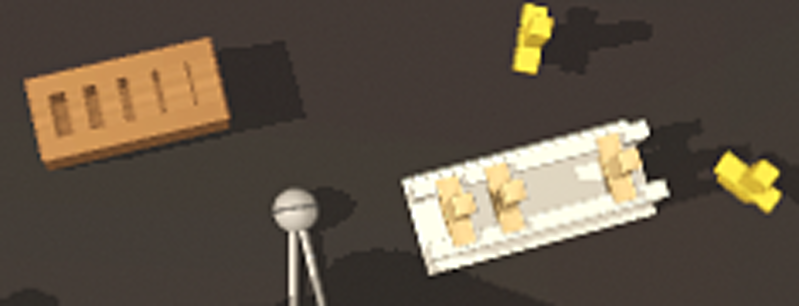

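View pics/c2.png

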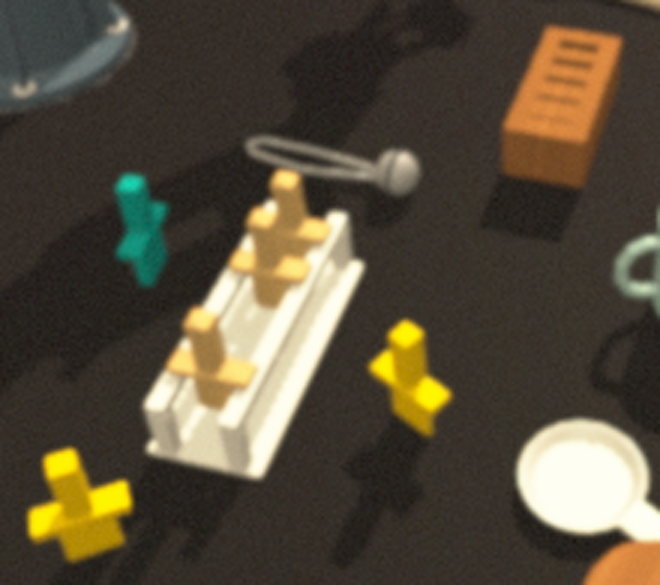

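The beech paddle alone at top (437,220) / scene (215,272) is the target. The two beech paddles at top (391,228) and (404,226) are the spares. The yellow ones at (411,181) and (475,223) and the turquoise one at (405,272) are look-alikes. Narrow slots are at the right (−y) end of the block, near (310,194).

Run:
```python
from h import *
c=load("pics/top0.npz"); im=c["pixels"]; hsv=cv2.cvtColor(im,cv2.COLOR_RGB2HSV)
print("block top px",hsv[198,272],hsv[203,300], "side",hsv[213,300],"handle",hsv[218,439],"bar",hsv[215,434],hsv[225,438],"rail",hsv[222,415],hsv[209,420])
b=cv2.inRange(hsv,(5,80,150),(25,220,255)); b[:, :255]=0;b[:,330:]=0;b[:175]=0;b[225:]=0
ct=max(cv2.findContours(b,cv2.RETR_EXTERNAL,cv2.CHAIN_APPROX_NONE)[0],key=cv2.contourArea)
w=cast(c,ct.reshape(-1,2),0.06)[:,:2]
r=cv2.minAreaRect((w*1000).astype(np.float32)); print("block",r)
# slots by darkness along rows
g=cv2.cvtColor(im,cv2.COLOR_RGB2GRAY)
cv2.imwrite("pics/c3.png",cv2.resize(np.hstack([im[175:225,255:330]])[:,:,::-1],None,fx=10,fy=10,interpolation=cv2.INTER_NEAREST))
cv2.imwrite("pics/c4.png",cv2.resize(im[200:255,370:460][:,:,::-1],None,fx=8,fy=8,interpolation=cv2.INTER_NEAREST))
c=load("pics/scene0.npz");im=c["pixels"]
cv2.imwrite("pics/c5.png",cv2.resize(im[240:310,185:275][:,:,::-1],None,fx=8,fy=8,interpolation=cv2.INTER_NEAREST))
cv2.imwrite("pics/c6.png",cv2.resize(im[150:215,300:365][:,:,::-1],None,fx=9,fy=9,interpolation=cv2.INTER_NEAREST))
```

```text
block top px [ 13 156 111] [ 15 146 211] side [10 19 41] handle [ 23  91 255] bar [ 20 102 255] [ 20 103 255] rail [ 20  35 224] [ 9 62 66]
block ((564.3255004882812, 164.16204833984375), (76.80586242675781, 170.2945098876953), 14.179282188415527)
```

View pics/c3.png

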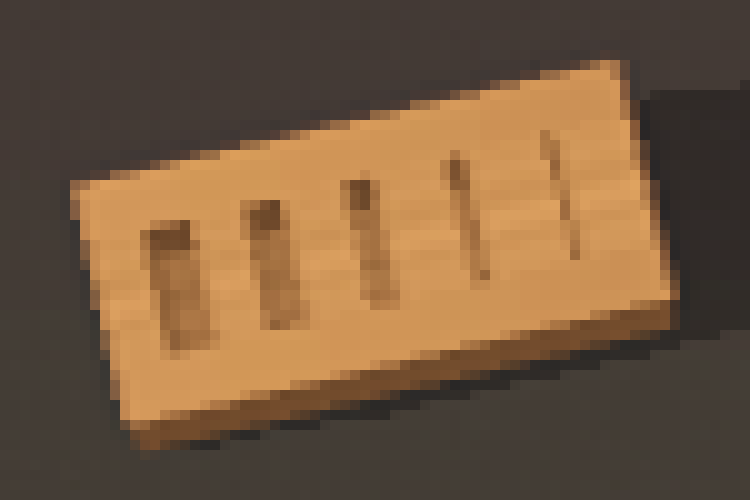

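View pics/c4.png

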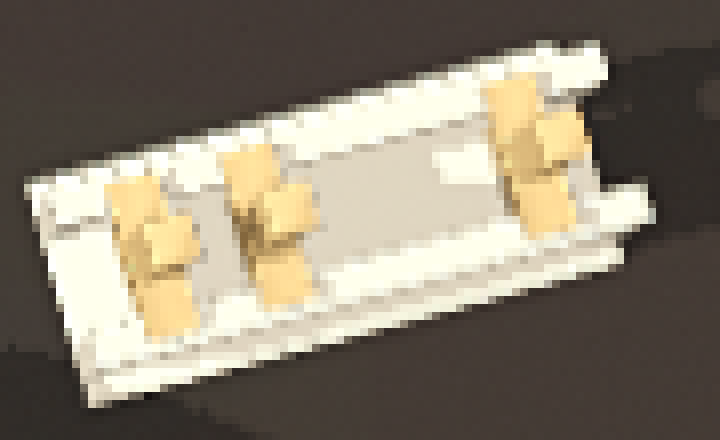

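View pics/c5.png

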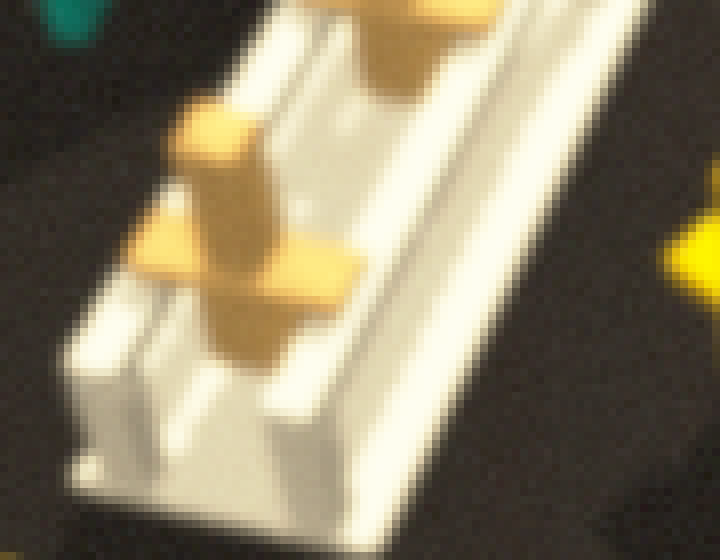

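View pics/c6.png

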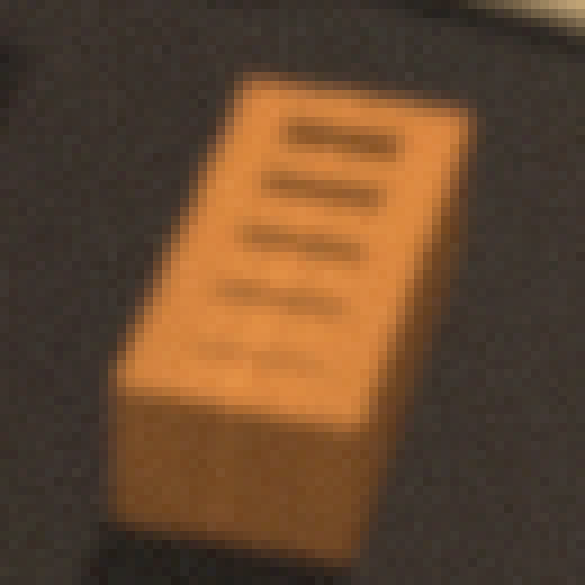

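Run:
```python
from h import *
from scipy.spatial.transform import Rotation as R
o=get_obs(); print(R.from_quat(o["tool_rot"]).as_matrix().round(3))
c=load("pics/top0.npz"); im=c["pixels"]; hsv=cv2.cvtColor(im,cv2.COLOR_RGB2HSV)
m=cv2.inRange(hsv,(15,75,240),(27,190,255)); m[:, :380]=0;m[:,455:]=0;m[:200]=0;m[255:]=0
n,l,s,ce=cv2.connectedComponentsWithStats(m); print(s[1:],ce[1:])
# crop c4 handle tops center px / crossbar ends, scale 8 offset (370,200)
f=lambda a:np.array(a,float)/8+[370,200]-0.5+1/16
for nm,p,z in [("lone handle",[[565,139]],.118),("spare1",[[172,243]],.118),("spare2",[[289,212]],.118)]:
    print(nm,f(p),(cast(c,f(p),z)*1000).round(1))
q=f([[486,88],[536,76],[527,236],[577,222]]); w=cast(c,q,.068)*1000;print("bar corners",w.round(1),w.mean(0))
# rails top outer corners (z .06)
q=f([[28,190],[555,45],[605,60],[75,345],[650,195]]);print("rail",(cast(c,q,.06)*1000).round(1))
b=load("pics/scene0.npz");g=lambda a:np.array(a,float)/8+[185,240]-0.5+1/16
print("scene handle top",(cast(b,g([[213,132]]),.118)*1000).round(1))
q=g([[128,255],[160,208],[362,265],[340,305]]);w=cast(b,q,.068)*1000;print("scene bar",w.round(1),w.mean(0))
# bar line yaw
# block from scene
g=lambda a:np.array(a,float)/9+[300,150]-0.5+1/18
q=g([[245,73],[475,110],[115,388],[368,430]]);w=cast(b,q,.06)*1000;print("scene block",w.round(1),w.mean(0))
```

```text
[[ 0.912 -0.001  0.409]
 [-0.409 -0.001  0.912]
 [-0.    -1.    -0.002]]
[[431 209  13  11  68]
 [398 218  11  11  66]
 [433 220   1   1   1]
 [383 222  12  11  69]
 [434 222   8   7  38]
 [402 232   7   6  32]
 [387 235   8   7  42]] [[436.36764706 214.26470588]
 [403.06060606 223.03030303]
 [433.         220.        ]
 [388.57971014 226.98550725]
 [437.78947368 225.21052632]
 [405.1875     234.71875   ]
 [390.5        237.95238095]]
lone handle [[440.1875 216.9375]] [[ 504.8 -274.6  118. ]]
spare1 [[391.0625 229.9375]] [[ 465.3 -129.2  118. ]]
spare2 [[405.6875 226.0625]] [[ 477.  -172.1  118. ]]
bar corners [[ 531.7 -257.3   68. ]
 [ 536.5 -276.7   68. ]
 [ 475.3 -271.4   68. ]
 [ 480.7 -290.8   68. ]] [ 506.04162474 -274.03258176   68.        ]
rail [[ 492.   -83.2   60. ]
 [ 549.9 -286.4   60. ]
 [ 544.3 -305.7   60. ]
 [ 433.6 -100.6   60. ]
 [ 492.4 -321.4   60. ]]
scene handle top [[ 507.5 -275.6  118. ]]
scene bar [[ 479.7 -290.7   68. ]
 [ 476.  -274.    68. ]
 [ 536.6 -262.1   68. ]
 [ 540.1 -275.6   68. ]] [ 508.10497868 -275.61724532   68.        ]
scene block [[503.7 239.9  60. ]
 [581.2 258.5  60. ]
 [549.9  70.3  60. ]
 [625.3  90.2  60. ]] [565.05214578 164.71459524  60.        ]
```

{"api": "arm_command", "payload": {"plan": [[[0.5,-1.69,0],-1.41],[[1.0,-3.38,0],-2.82],[[1.5,-5.07,0],-4.23],[[2.0,-6.76,0],-5.64],[[2.5,-8.45,0],-7.05]], "fingers": 0.15, "force": 25}}

```text
time: 0.65
position: [0.3184, 0.3573, 0.2224]
tool_rot: [0.613, -0.352, 0.352, -0.613]
ft_force: [0.7, -0.4, 0.4]
grip_width: 0.0555
```

{"api": "arm_command", "payload": {"plan": [[[0.5,-1.69,0],-1.41],[[1.0,-3.38,0],-2.82],[[1.5,-5.07,0],-4.23],[[2.0,-6.76,0],-5.64],[[2.5,-8.45,0],-7.05]]}}

```text
time: 1.15
position: [0.381, 0.146, 0.2226]
tool_rot: [0.478, -0.521, 0.521, -0.478]
ft_force: [1.0, 0.1, 0.2]
grip_width: 0.05
```

{"api": "arm_command", "payload": {"plan": [[[0.5,-1.69,0],-1.41],[[1.0,-3.38,0],-2.82],[[1.5,-5.07,0],-4.23],[[2.0,-6.76,0],-5.64],[[2.5,-8.45,0],-7.05]]}}

```text
time: 1.65
position: [0.4434, -0.0654, 0.2225]
tool_rot: [-0.297, 0.642, -0.641, 0.298]
ft_force: [1.5, -0.5, 0.3]
grip_width: 0.05
```

{"api": "arm_command", "payload": {"plan": [[[0.5,-1.69,0],-1.41],[[1.0,-3.38,0],-2.82],[[1.5,-5.07,0],-4.23],[[2.0,-6.76,0],-5.64],[[2.5,-8.45,0],-7.05]]}}

```text
time: 2.15
position: [0.5059, -0.2765, 0.2222]
tool_rot: [-0.089, 0.702, -0.701, 0.089]
ft_force: [1.2, 0.5, 0.1]
grip_width: 0.0501
```

Run:
```python
from h import *
from scipy.spatial.transform import Rotation as R
save("wrist","pics/w1.png");c=save("top","pics/t1.png")
o=get_obs(); print(o["position"],R.from_quat(o["tool_rot"]).as_matrix()[:,2],o["q"])
cv2.imwrite("pics/t1c.png",cv2.resize(c["pixels"][150:300,330:530][:,:,::-1],None,fx=4,fy=4))
```

```text
[ 0.50786364 -0.28120449  0.22251742] [ 0.25013396 -0.9681958   0.00546838] [-6.97372694e-01  4.65237867e-01  1.55099236e+00 -1.45219835e-03
  1.11957518e+00  6.21224337e-01]
```

View pics/w1.png

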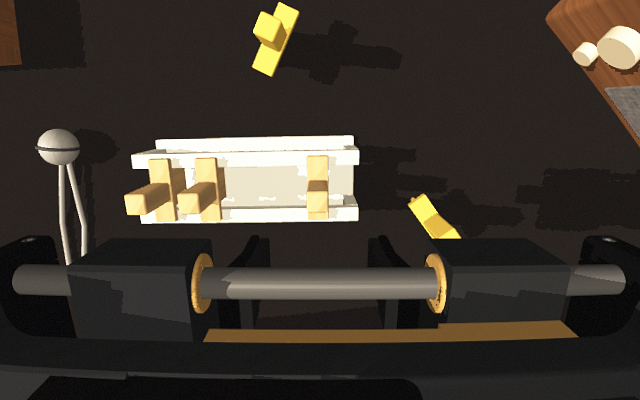

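View pics/t1c.png

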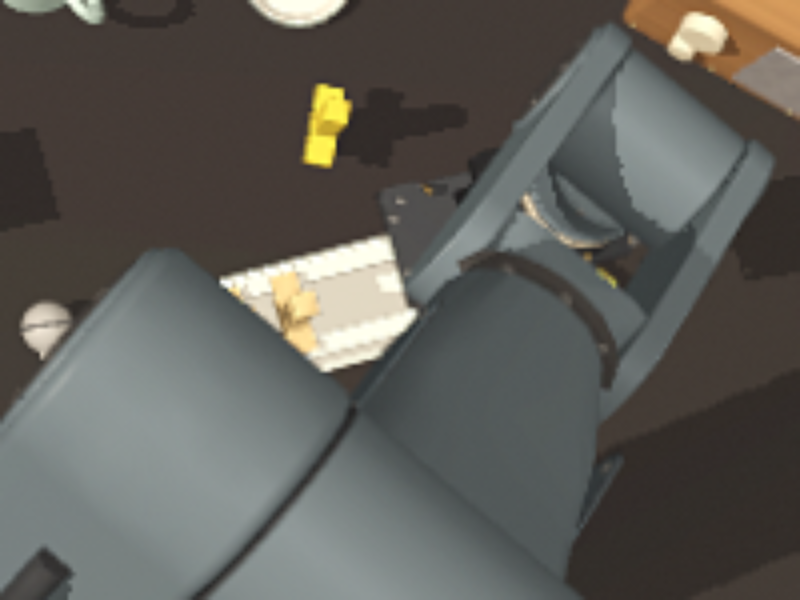

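Run:
```python
from h import *
c=load("pics/w1.npz");im=c["pixels"]
cv2.imwrite("pics/w1c.png",cv2.resize(im[125:235,115:375][:,:,::-1],None,fx=3,fy=3,interpolation=cv2.INTER_NEAREST))
```

```text
(no output)
```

View pics/w1c.png

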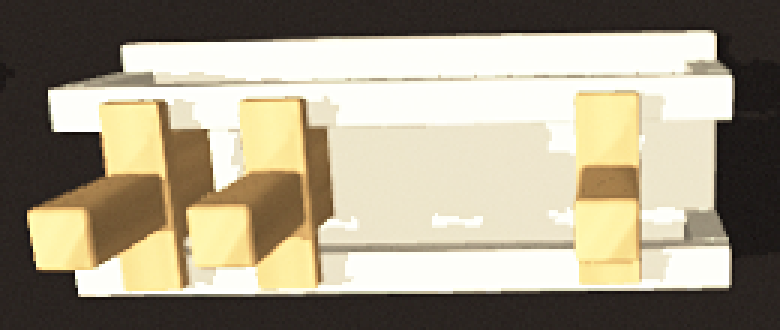

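Run:
```python
from h import *
c=load("pics/w1.npz");f=lambda a:np.array(a,float)/3+[115,125]-0.33
def P(n,p,z):
    w=cast(c,f(p),z)*1000; print(n,w[:,:2].round(1).tolist(),w[:,:2].mean(0).round(1)); return w
P("lone top",[[576,199],[639,199],[640,263],[579,263]],.118)
P("sp1 top",[[28,209],[88,209],[95,269],[38,269]],.118)
P("sp2 top",[[187,207],[248,207],[255,270],[195,269]],.118)
P("lone bar",[[575,93],[638,93],[642,282],[580,283]],.068)
w=P("rails front",[[78,296],[730,288]],.06);d=w[1]-w[0];print(np.degrees(np.arctan2(d[0],-d[1])))
w=P("rails back",[[50,87],[732,73]],.06);d=w[1]-w[0];print(np.degrees(np.arctan2(d[0],-d[1])))
```

```text
lone top [[513.7, -265.6], [517.9, -281.7], [501.0, -286.6], [496.8, -270.7]] [ 507.4 -276.1]
sp1 top [[473.9, -122.4], [478.1, -138.8], [461.7, -142.7], [457.5, -127.0]] [ 467.8 -132.7]
sp2 top [[485.5, -165.2], [489.6, -181.3], [472.7, -186.0], [468.8, -169.9]] [ 479.2 -175.6]
lone bar [[534.4, -258.4], [539.3, -277.1], [481.1, -293.9], [475.7, -274.8]] [ 507.6 -276. ]
rails front [[425.9, -112.6], [484.0, -323.5]] [ 455.  -218.1]
15.393482342477398
rails back [[493.9, -95.1], [551.9, -304.3]] [ 522.9 -199.7]
15.483569423088456
```

Run:
```python
from h import *
from scipy.spatial.transform import Rotation as R
o=get_obs(); z=R.from_quat(o["tool_rot"]).as_matrix()[:,2];print(o["time"],o["position"],np.degrees(np.arctan2(z[0],-z[1])),o["joint_velocities"],o["ft_force"])
```

```text
2.25 [ 0.50786364 -0.28120449  0.22251742] 14.485660564001856 [ 0.05337529 -0.04108475  0.10628078  0.03858437  0.05059909 -0.04950675] [ 0.16534985 -0.25430084  0.11641839]
```

{"api": "arm_command", "payload": {"plan": [[[0.06,-0.04,-0.8],0.1],[[0.06,-0.04,-1.6],0.1],[[0.06,-0.04,-2.4],0.1],[[0.06,-0.04,-3.2],0.1],[[0.06,-0.04,-3.2],0.1]]}}

```text
time: 2.75
position: [0.5051, -0.2734, 0.1398]
tool_rot: [-0.097, 0.703, -0.699, 0.093]
ft_force: [0.3, 0.8, -0.3]
grip_width: 0.0502
```

```bash
cat >> h.py <<'E'
from scipy.spatial.transform import Rotation as R
def st():
    o=get_obs(); M=R.from_quat(o["tool_rot"]).as_matrix();z=M[:,2]
    print(o["time"],(o["position"]*1000).round(1),"yaw",np.degrees(np.arctan2(z[0],-z[1])).round(2),"down",M[:,1].round(3),"F",o["ft_force"].round(2),"M",o["moment"].round(3),"w",round(o["grip_width"]*1000,1)); return o
E
python3 - <<'E'
from h import *
st();save("wrist","pics/w2.png");st()
E
```

```text
2.75 [ 505.1 -273.4  139.8] yaw 15.39 down [-0.006  0.005 -1.   ] F [ 0.33  0.8  -0.33] M [-0.048  0.182  0.032] w 50.2
2.8 [ 506.1 -274.3  141.3] yaw 15.39 down [-0.003  0.003 -1.   ] F [0.35 0.38 0.41] M [-0.031  0.084 -0.015] w 50.1
```

View pics/w2.png

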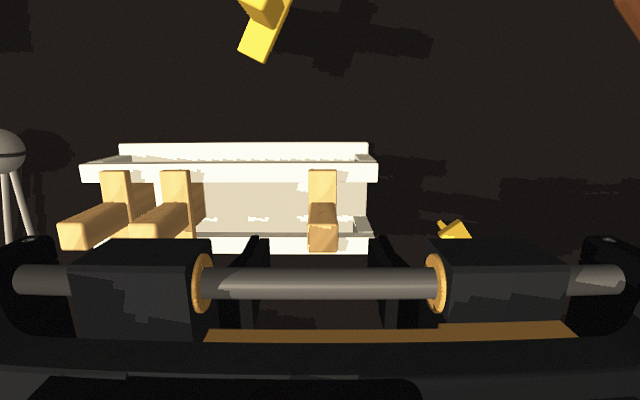

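{"api": "arm_command", "payload": {"plan": [[[0.02,-0.03,-0.8],0],[[0.02,-0.03,-1.6],0],[[0.02,-0.03,-2.3],0],[[0.02,-0.03,-2.6],0],[[0.02,-0.03,-2.6],0]]}}

```text
time: 3.3
position: [0.5078, -0.2762, 0.0775]
tool_rot: [-0.095, 0.701, -0.701, 0.094]
ft_force: [0.0, -0.3, -0.4]
grip_width: 0.0503
```

{"api": "arm_command", "payload": {"plan": [[[0,0,0],0],[[0,0,0],0],[[0,0,0],0],[[0,0,0],0],[[0,0,0],0]], "fingers": -1, "force": 25}}

```text
time: 3.8
position: [0.5079, -0.2764, 0.0779]
tool_rot: [-0.094, 0.701, -0.701, 0.094]
ft_force: [-0.2, 1.0, -0.7]
grip_width: 0.018
```

Run:
```python
from h import *
st();save("scene","pics/s2.png");save("wrist","pics/w3.png");st()
```

```text
3.8 [ 507.9 -276.4   77.9] yaw 15.33 down [ 0.  0. -1.] F [-0.19  0.98 -0.71] M [-0.148  0.119 -0.058] w 18.0
3.9 [ 507.8 -276.4   77.9] yaw 15.33 down [ 0.  0. -1.] F [-0.08  0.89  3.46] M [0.097 0.188 0.039] w 17.8
```

View pics/s2.png

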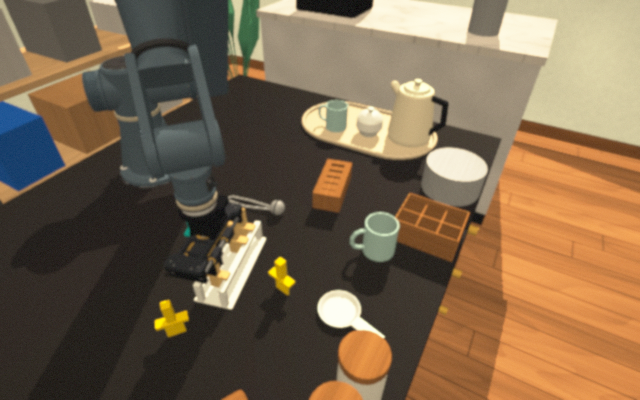

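{"api": "arm_command", "payload": {"plan": [[[0,0,0.6],0],[[0,0,1.6],0],[[0,0,2.8],0],[[0,0,4.0],0],[[0,0,5.3],0]]}}

```text
time: 4.4
position: [0.5072, -0.2762, 0.2105]
tool_rot: [-0.095, 0.701, -0.7, 0.094]
ft_force: [0.3, -0.1, -1.4]
grip_width: 0.018
```

{"api": "arm_command", "payload": {"plan": [[[0,1.4,0],0],[[0,3.0,0],0],[[0,4.6,0],0],[[0,6.2,0],0],[[0,7.8,0],0]]}}

```text
time: 4.9
position: [0.5074, -0.0801, 0.2099]
tool_rot: [-0.094, 0.701, -0.701, 0.094]
ft_force: [0.3, 1.0, -1.0]
grip_width: 0.0178
```

{"api": "arm_command", "payload": {"plan": [[[0,1.6,0],0],[[0,3.2,0],0],[[0,4.8,0],0],[[0,6.4,0],0],[[0,7.4,0],0]]}}

```text
time: 5.4
position: [0.5071, 0.106, 0.2099]
tool_rot: [-0.095, 0.701, -0.7, 0.095]
ft_force: [0.2, -0.3, -0.4]
grip_width: 0.0179
```

{"api": "arm_command", "payload": {"plan": [[[0,0,0],0],[[0,0,0],0],[[0,0,0],0]]}}

```text
time: 5.7
position: [0.5078, 0.1026, 0.2099]
tool_rot: [0.094, -0.701, 0.701, -0.094]
ft_force: [0.5, -0.3, -1.5]
grip_width: 0.0178
```

Run:
```python
from h import *
st();save("wrist","pics/w4.png");save("scene","pics/s4.png");st()
```

```text
5.7 [507.8 102.6 209.9] yaw 15.29 down [-0. -0. -1.] F [ 0.46 -0.25 -1.51] M [-0.061  0.149 -0.009] w 17.8
5.8 [508.  102.3 210. ] yaw 15.24 down [-0. -0. -1.] F [ 0.1  -0.25 -1.16] M [-0.088  0.186 -0.041] w 18.3
```

View pics/w4.png

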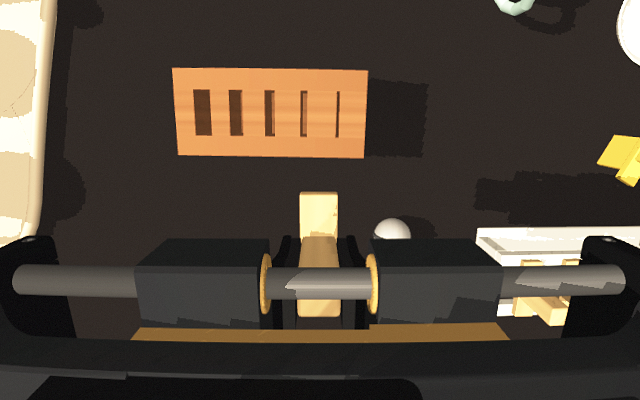

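View pics/s4.png

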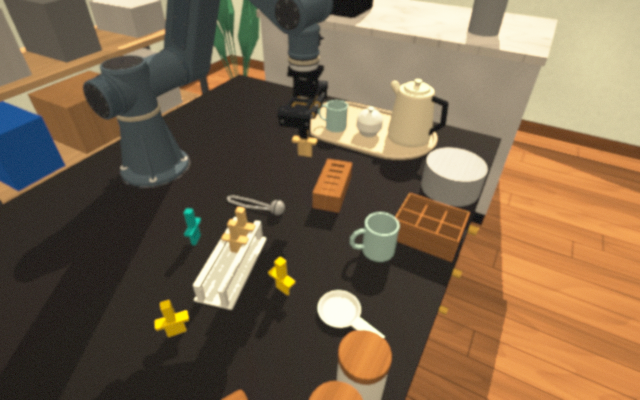

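Run:
```python
from h import *
c=load("pics/w4.npz");im=c["pixels"]
cv2.imwrite("pics/w4c.png",cv2.resize(im[60:165,165:375][:,:,::-1],None,fx=3.8,fy=3.8,interpolation=cv2.INTER_NEAREST))
cv2.imwrite("pics/w4d.png",cv2.resize(im[185:245,280:360][:,:,::-1],None,fx=8,fy=8,interpolation=cv2.INTER_NEAREST))
hsv=cv2.cvtColor(im,cv2.COLOR_RGB2HSV)
b=cv2.inRange(hsv,(3,100,120),(25,230,255));b[170:]=0;b[:60]=0;b[:,:165]=0;b[:,375:]=0
ct=max(cv2.findContours(b,cv2.RETR_EXTERNAL,cv2.CHAIN_APPROX_NONE)[0],key=cv2.contourArea)
w=cast(c,ct.reshape(-1,2),0.06)[:,:2]*1000; r=cv2.minAreaRect(w.astype(np.float32));print(r)
```

```text
((564.4212646484375, 162.05447387695312), (76.44847106933594, 170.02947998046875), 14.15611743927002)
```

View pics/w4c.png

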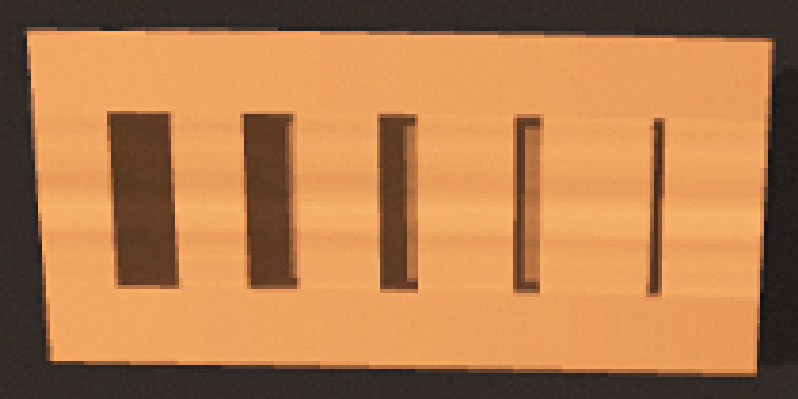

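View pics/w4d.png

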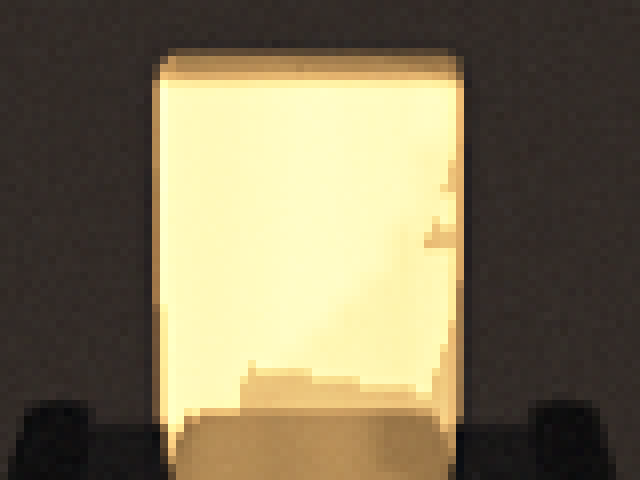

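Run:
```python
from h import *
c=load("pics/w4.npz")
y=np.radians(15.27);ex=np.array([np.cos(y),np.sin(y)]);ey=np.array([-np.sin(y),np.cos(y)])
T=np.array([507.9,102.5])
f=lambda a:np.array(a,float)/8+[280,185]-0.5+1/16
for z in (.2,):
    w=cast(c,f([[160,85],[458,85],[156,300],[460,300]]),z)[:,:2]*1000-T; print("bar in paddle axes",np.c_[w@ex,w@ey].round(2))
g=lambda a:np.array(a,float)/3.8+[165,60]-0.5+.13
S=dict(s0=[[653,119],[664,119],[649,296],[660,296]],s1=[[514,117],[542,117],[514,293],[540,293]],s2=[[378,114],[417,114],[381,292],[418,292]],s3=[[242,113],[294,113],[247,289],[298,289]],s4=[[107,112],[169,112],[116,288],[179,288]])
C=[]
for k,p in S.items():
    w=cast(c,g(p),.06)[:,:2]*1000; C.append(w.mean(0)); d=(w[0]+w[1]-w[2]-w[3])/2; print(k,w.mean(0).round(1),"len",np.linalg.norm(d).round(1),"yaw",np.degrees(np.arctan2(d[1],d[0])).round(2),"wid",np.linalg.norm(w[1]-w[0]).round(1))
C=np.array(C);d=C[4]-C[0];print(np.linalg.norm(d),np.degrees(np.arctan2(-d[0],d[1])),C.mean(0))
k=g([[27,31],[773,40],[756,376],[50,362]]);w=cast(c,k,.06)[:,:2]*1000;print(w.round(1).tolist(),w.mean(0));
for a,b in((0,1),(3,2)):
    d=w[a]-w[b];print(np.degrees(np.arctan2(-d[0],d[1])))
```

```text
bar in paddle axes [[ 29.68   9.05]
 [ 29.7  -10.04]
 [ 15.21   9.49]
 [ 15.23 -10.4 ]]
s0 [579.  103.9] len 40.1 yaw 14.74 wid 2.5
s1 [571.7 132.8] len 39.8 yaw 14.45 wid 6.4
s2 [564.3 161.9] len 40.3 yaw 14.17 wid 8.9
s3 [557.  190.9] len 39.9 yaw 13.76 wid 12.0
s4 [549.6 219.9] len 40.0 yaw 14.2 wid 14.5
119.73270764706275 14.250908409183005 [564.31035639 161.8606738 ]
[[580.1, 253.2], [622.0, 88.8], [548.0, 70.1], [506.8, 234.7]] [564.20072128 161.70137359]
14.277570187303212
14.059919683421413
```

{"api": "arm_command", "payload": {"plan": [[[0.8,0.02,0],-0.1],[[1.8,0.05,-0.5],-0.21],[[2.6,0.08,-1.5],-0.21],[[2.86,0.08,-2.5],-0.21],[[2.86,0.08,-3.2],-0.21]]}}

```text
time: 6.3
position: [0.5804, 0.104, 0.1284]
tool_rot: [0.087, -0.702, 0.702, -0.087]
ft_force: [0.0, -0.2, -0.5]
grip_width: 0.0176
```

{"api": "arm_command", "payload": {"plan": [[[0,0,0],0],[[0,0,0],0],[[0,0,0],0]]}}

```text
time: 6.6
position: [0.5802, 0.105, 0.1312]
tool_rot: [0.087, -0.702, 0.702, -0.088]
ft_force: [-0.3, -0.8, -0.9]
grip_width: 0.0176
```

Run:
```python
from h import *
st();c=save("wrist","pics/w5.png");d=save("scene","pics/s5.png");st()
cv2.imwrite("pics/s5c.png",cv2.resize(d["pixels"][110:230,280:400][:,:,::-1],None,fx=5,fy=5,interpolation=cv2.INTER_NEAREST))
```

```text
6.6 [580.2 105.  131.2] yaw 14.24 down [ 0.002 -0.    -1.   ] F [-0.27 -0.76 -0.95] M [-0.078  0.087 -0.011] w 17.6
6.7 [580.1 105.3 131.4] yaw 14.27 down [ 0.003 -0.    -1.   ] F [ 0.47 -0.05 -0.66] M [-0.016  0.153  0.   ] w 17.9
```

View pics/w5.png

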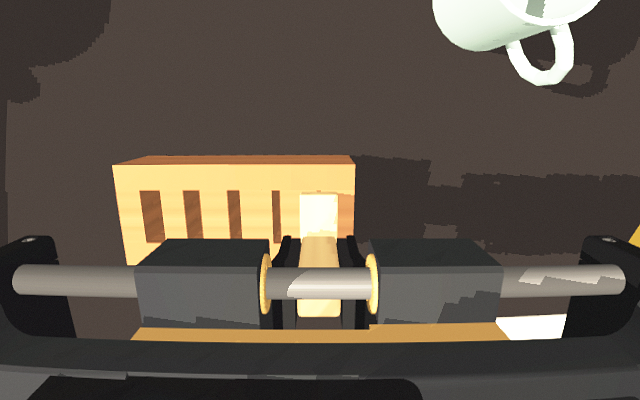

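View pics/s5c.png

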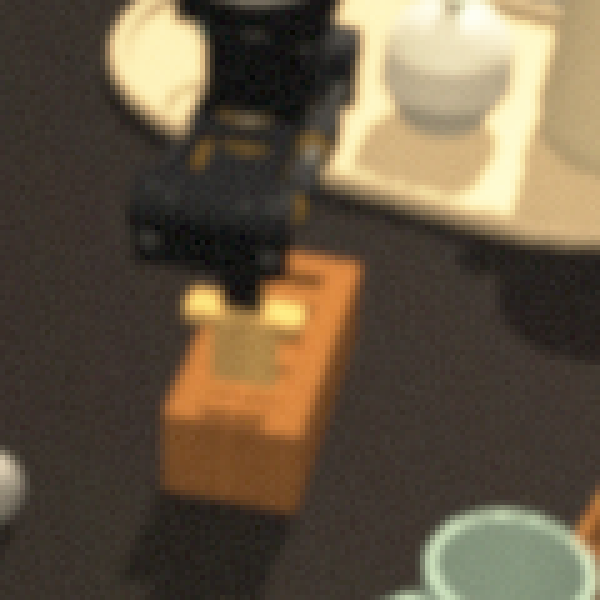

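Run:
```python
from h import *
c=load("pics/w5.npz");im=c["pixels"]
cv2.imwrite("pics/w5c.png",cv2.resize(im[145:250,105:365][:,:,::-1],None,fx=3,fy=3,interpolation=cv2.INTER_NEAREST))
print(c["pixels"][200,268:290].tolist()); print(c["pixels"][230,268:290].tolist())
g=cv2.cvtColor(im,cv2.COLOR_RGB2GRAY).astype(float)
# subpixel edges along rows through slots and block right edge
for row in (200,210,220,230):
    r=g[row]; d=np.diff(r); out=[]
    for i in range(112,365):
        if abs(d[i])>14 and abs(d[i])>=abs(d[i-1]) and abs(d[i])>abs(d[i+1]):
            a=abs(d[i-1:i+2]); out.append((round(float(((np.arange(i-1,i+2)+.5)*a).sum()/a.sum()),2),int(d[i])))
    print(row,out)
```

```text
[[255, 231, 150], [255, 232, 152], [255, 235, 153], [255, 238, 151], [138, 85, 52], [145, 92, 57], [143, 91, 55], [148, 98, 62], [145, 93, 57], [143, 94, 58], [139, 90, 55], [177, 111, 67], [255, 216, 133], [255, 234, 153], [255, 232, 150], [255, 231, 151], [255, 231, 149], [255, 231, 150], [255, 232, 149], [255, 232, 151], [255, 231, 150], [255, 232, 151]]
[[254, 226, 141], [254, 226, 140], [255, 227, 141], [255, 229, 142], [255, 234, 146], [139, 84, 54], [145, 93, 58], [145, 94, 59], [144, 93, 58], [143, 93, 57], [156, 100, 63], [150, 95, 59], [175, 107, 65], [255, 207, 126], [255, 230, 144], [255, 227, 142], [255, 226, 142], [255, 227, 143], [255, 228, 144], [255, 227, 142], [255, 227, 141], [255, 227, 144]]
200 [(116.38, 99), (140.22, -86), (160.44, 120), (183.37, -75), (199.51, 78), (227.14, -71), (239.44, 141), (271.54, -136), (279.41, 92), (299.09, 15), (337.62, -70), (353.94, -71)]
210 [(117.85, 93), (141.54, -135), (161.47, 126), (184.29, -76), (200.33, 71), (227.73, -77), (239.85, 70), (271.78, -90), (279.77, 75), (298.84, 19), (337.37, -65), (353.65, -98)]
220 [(119.48, 124), (142.8, -88), (162.54, 128), (185.38, -82), (201.21, 81), (228.55, -77), (240.52, 128), (272.34, -106), (280.1, 72), (337.15, -32), (353.39, -127)]
230 [(121.15, 82), (144.43, -115), (163.88, 72), (186.4, -79), (202.29, 74), (229.15, -66), (241.29, 84), (272.53, -133), (280.5, 89), (299.3, 20), (336.88, -43), (352.91, -71)]
```

View pics/w5c.png

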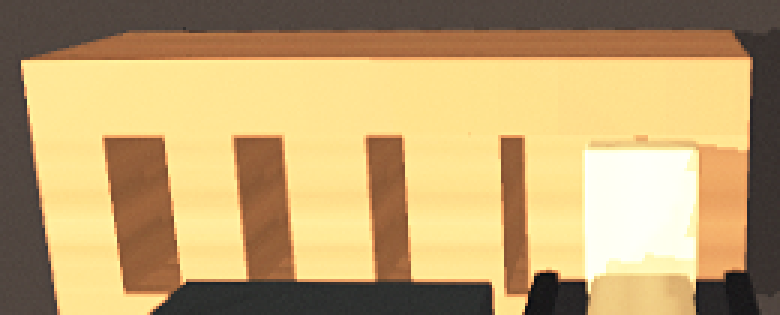

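Run:
```python
from h import *
c=load("pics/w5.npz")
y=np.radians(14.25);ex=np.array([np.cos(y),np.sin(y)]);ey=np.array([-np.sin(y),np.cos(y)]);T=np.array([580.1,105.3])
def L(uv,z):
    w=cast(c,uv,z)[:,:2]*1000-T; return np.c_[w@ex,w@ey]
E={200:[116.38,140.22,160.44,183.37,199.51,227.14,239.44,271.54,279.41,353.94],210:[117.85,141.54,161.47,184.29,200.33,227.73,239.85,271.78,279.77,353.65],220:[119.48,142.8,162.54,185.38,201.21,228.55,240.52,272.34,280.1,353.39],230:[121.15,144.43,163.88,186.4,202.29,229.15,241.29,272.53,280.5,352.91]}
for r,u in E.items():
    p=L([[a,r] for a in u],.06); 
    q=p[:,1]; print(r,"x",p[0,0].round(1),"edges",q.round(2),"ctr",((q[1:9:2]+q[2:9:2])/2).round(2))
for r,a,b in((200,299.0,337.6),(210,298.9,337.4),(220,299.1,337.15),(230,299.2,336.9)):
    print("bar",L([[a,r],[b,r]],.1214).round(2).tolist())
print("slot far",L([[150,190.2],[230,190.2],[275,190.2]],.06)[:,0],"bar far",L([[320,194.3]],.1214),"block far edge",L([[113,164.8],[355,164]],.06))
```

```text
200 x 11.6 edges [143.36 125.62 110.79  94.18  82.6   62.94  54.24  31.66  26.14 -26.  ] ctr [118.21  88.39  58.59  28.9 ]
210 x 4.2 edges [143.39 125.64 110.92  94.26  82.66  63.01  54.37  31.74  26.09 -25.99] ctr [118.28  88.46  58.69  28.92]
220 x -3.4 edges [143.33 125.72 111.03  94.22  82.69  62.93  54.33  31.6   26.07 -26.01] ctr [118.37  88.46  58.63  28.83]
230 x -11.1 edges [143.25 125.54 110.95  94.25  82.58  63.01  54.22  31.72  26.   -25.88] ctr [118.24  88.42  58.62  28.86]
bar [[27.2, 8.93], [27.21, -10.92]]
bar [[21.85, 9.06], [21.86, -10.9]]
bar [[16.41, 9.03], [16.42, -10.85]]
bar [[10.89, 9.05], [10.9, -10.81]]
slot far [18.71938173 18.63707849 18.62340747] bar far [[30.21186306 -1.86375238]] block far edge [[ 36.91980898 142.06615508]
 [ 36.93511971 -26.04700529]]
```

{"api": "arm_command", "payload": {"plan": [[[0,0,-0.12],0],[[0,0,-0.24],0],[[0,0,-0.32],0],[[0,0,-0.32],0],[[0,0,-0.32],0]]}}

```text
time: 7.2
position: [0.5793, 0.1055, 0.1219]
tool_rot: [-0.088, 0.702, -0.702, 0.088]
ft_force: [-0.4, 0.4, -1.2]
grip_width: 0.0179
```

Run:
```python
from h import *
st()
```

```text
7.2 [579.3 105.5 121.9] yaw 14.29 down [-0.  0. -1.] F [-0.37  0.44 -1.16] M [-0.097  0.117 -0.015] w 17.9
```

Run:
```python
from h import *
c=save("wrist","pics/w6.png");st()
g=cv2.cvtColor(c["pixels"],cv2.COLOR_RGB2GRAY).astype(float)
for row in (200,210,220,230):
    r=g[row]; d=np.diff(r); out=[]
    for i in range(100,375):
        if abs(d[i])>14 and abs(d[i])>=abs(d[i-1]) and abs(d[i])>abs(d[i+1]):
            a=abs(d[i-1:i+2]); out.append((round(float(((np.arange(i-1,i+2)+.5)*a).sum()/a.sum()),2),int(d[i])))
    print(row,out)
```

```text
7.25 [579.3 105.5 122. ] yaw 14.29 down [-0. -0. -1.] F [-0.08 -0.34 -1.75] M [-0.086  0.112  0.034] w 17.9
200 [(109.55, 154), (134.33, -89), (154.85, 74), (179.13, -66), (195.74, 83), (224.54, -72), (237.24, 94), (270.69, -104), (279.08, 69), (337.55, -76), (356.53, -143)]
210 [(111.52, 168), (135.61, -74), (155.92, 59), (180.09, -74), (196.73, 72), (225.26, -72), (237.81, 69), (271.14, -79), (279.18, 74), (299.08, 16), (337.36, -61), (356.28, -99)]
220 [(112.77, 120), (137.13, -76), (157.49, 134), (181.11, -74), (197.69, 86), (226.07, -66), (238.44, 142), (271.44, -113), (279.55, 94), (337.25, -36), (355.94, -74)]
230 [(114.63, 124), (138.44, -79), (158.7, 95), (182.15, -78), (198.69, 75), (226.51, -69), (239.17, 74), (271.77, -90), (280.31, 89), (299.33, 21), (336.88, -42), (355.64, -102)]
```

View pics/w6.png

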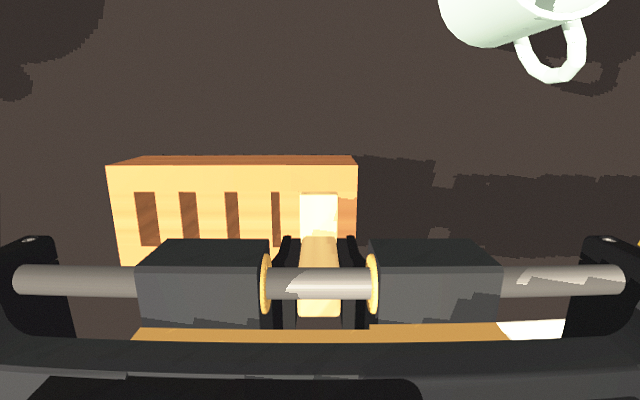

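Make this a helper: misalignment of slots vs. bar in paddle axes.

```bash
cat >> h.py <<'E'
def align(f,edges,dz=59.9,yaw=None):
    c=load(f); return c
def meas(c,T,yaw,rows,E,bar):
    y=np.radians(yaw);ex=np.array([np.cos(y),np.sin(y)]);ey=np.array([-np.sin(y),np.cos(y)])
    L=lambda uv,z:(lambda w:np.c_[w@ex,w@ey])(cast(c,uv,z)[:,:2]*1000-T[:2])
    for r,u in zip(rows,E):
        q=L([[a,r] for a in u],.06)[:,1]; s=(q[1:9:2]+q[2:9:2])/2; k=np.polyfit([4,3,2,1],s,1)
        b=[L([[a,r]],(T[2]-9.9)/1000)[0,1] for a in bar]
        print(r,s.round(2),"slope",k[0].round(2),"slot0",k[1].round(2),"bar",np.mean(b).round(2),"w",(b[0]-b[1]).round(2))
E
python3 - <<'E'
from h import *
c=load("pics/w6.npz")
E=[[109.55,134.33,154.85,179.13,195.74,224.54,237.24,270.69,279.08,356.53],[111.52,135.61,155.92,180.09,196.73,225.26,237.81,271.14,279.18,356.28],[112.77,137.13,157.49,181.11,197.69,226.07,238.44,271.44,279.55,355.94],[114.63,138.44,158.7,182.15,198.69,226.51,239.17,271.77,280.31,355.64]]
meas(c,np.array([579.3,105.5,122]),14.29,(200,210,220,230),E,(299.1,337.3))
E
```

```text
200 [117.87  87.96  58.21  28.48] slope 29.79 slot0 -1.35 bar -0.6 w 19.64
210 [117.98  87.98  58.23  28.52] slope 29.81 slot0 -1.36 bar -0.6 w 19.79
220 [117.84  88.    58.2   28.52] slope 29.78 slot0 -1.3 bar -0.6 w 19.95
230 [117.91  88.01  58.28  28.38] slope 29.83 slot0 -1.44 bar -0.61 w 20.12
```

{"api": "arm_command", "payload": {"plan": [[[0.01,-0.03,0],0],[[0.01,-0.03,0],0],[[0.01,-0.03,-0.05],0],[[0.01,-0.03,-0.1],0],[[0.01,-0.03,-0.12],0]]}}

```text
time: 7.75
position: [0.5797, 0.1047, 0.1192]
tool_rot: [0.088, -0.702, 0.702, -0.088]
ft_force: [-1.4, -0.5, 1.4]
grip_width: 0.0178
```

Run:
```python
from h import *
st()
```

```text
7.75 [579.7 104.7 119.2] yaw 14.28 down [ 0. -0. -1.] F [-1.41 -0.52  1.39] M [-0.132  0.187  0.051] w 17.8
```

{"api": "arm_command", "payload": {"plan": [[[0,0,-0.02],0],[[0,0,-0.04],0],[[0,0,-0.04],0]]}}

```text
time: 8.05
position: [0.5797, 0.1047, 0.1185]
tool_rot: [0.088, -0.702, 0.702, -0.088]
ft_force: [-0.6, -0.3, 3.9]
grip_width: 0.0181
```

Run:
```python
from h import *
st()
```

```text
8.05 [579.7 104.7 118.5] yaw 14.29 down [ 0. -0. -1.] F [-0.59 -0.25  3.93] M [-0.106  0.364 -0.007] w 18.1
```

{"api": "arm_command", "payload": {"plan": [[[0,0,0.28],0],[[-0.15,0.58,0.34],0],[[-0.295,1.163,0.34],0],[[-0.295,1.163,0.26],0],[[-0.295,1.163,0.26],0]]}}

```text
time: 8.55
position: [0.5714, 0.1348, 0.124]
tool_rot: [0.089, -0.701, 0.702, -0.088]
ft_force: [-0.5, 0.6, -1.5]
grip_width: 0.0181
```

{"api": "arm_command", "payload": {"plan": [[[0,0,0],0],[[0,0,0],0],[[0,0,0],0]]}}

```text
time: 8.85
position: [0.5723, 0.1335, 0.1245]
tool_rot: [0.088, -0.702, 0.702, -0.088]
ft_force: [0.1, -0.4, -0.1]
grip_width: 0.0175
```

Run:
```python
from h import *
st();c=save("wrist","pics/w7.png");st()
g=cv2.cvtColor(c["pixels"],cv2.COLOR_RGB2GRAY).astype(float)
for row in (200,210,220,230):
    r=g[row]; d=np.diff(r); out=[]
    for i in range(60,420):
        if abs(d[i])>14 and abs(d[i])>=abs(d[i-1]) and abs(d[i])>abs(d[i+1]):
            a=abs(d[i-1:i+2]); out.append((round(float(((np.arange(i-1,i+2)+.5)*a).sum()/a.sum()),2),int(d[i])))
    print(row,out)
```

```text
8.85 [572.3 133.5 124.5] yaw 14.26 down [ 0. -0. -1.] F [ 0.14 -0.43 -0.12] M [-0.032  0.183 -0.044] w 17.5
8.9 [572.3 133.5 124.5] yaw 14.25 down [-0. -0. -1.] F [ 0.02  0.08 -0.16] M [-0.045  0.1    0.05 ] w 17.6
200 [(151.37, 102), (176.61, -72), (197.56, 87), (221.57, -72), (238.2, 92), (267.44, -117), (275.88, 47), (280.17, 29), (337.63, -72), (359.51, -93), (363.48, 62), (381.25, 15), (398.14, -76)]
210 [(152.6, 140), (177.7, -68), (198.45, 81), (222.28, -77), (238.8, 75), (267.55, -135), (276.47, 66), (280.41, 35), (298.9, 17), (337.37, -64), (359.28, -66), (363.3, 69), (397.43, -89)]
220 [(154.08, 83), (178.72, -67), (199.33, 87), (223.18, -83), (239.47, 110), (268.14, -82), (276.65, 60), (280.76, 32), (337.28, -37), (358.63, -75), (362.76, 54), (396.73, -81)]
230 [(155.44, 111), (180.04, -60), (200.36, 77), (223.86, -64), (240.45, 122), (268.42, -109), (281.12, 63), (299.28, 21), (336.89, -42), (358.44, -81), (362.43, 60), (396.18, -78)]
```

View pics/w7.png

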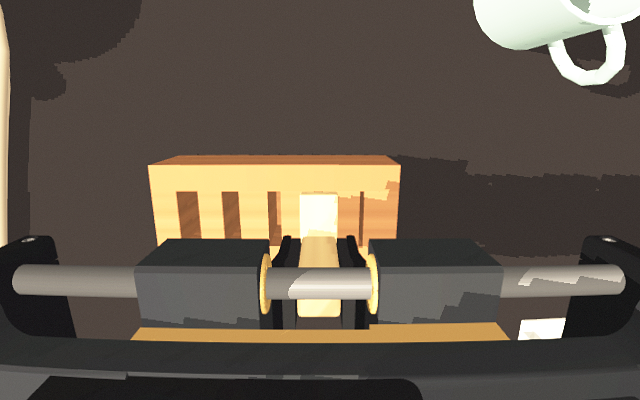

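```bash
cat >> h.py <<'E'
def meas2(c,T,yaw,D,bar,target):
    y=np.radians(yaw);ex=np.array([np.cos(y),np.sin(y)]);ey=np.array([-np.sin(y),np.cos(y)])
    L=lambda uv,z:(lambda w:np.c_[w@ex,w@ey])(cast(c,uv,z)[:,:2]*1000-np.array(T[:2]))
    for r,d in D.items():
        n=sorted(d); s=[L([[a,r] for a in d[k]],.06)[:,1].mean() for k in n]; k=np.polyfit(n,s,1)
        b=np.mean([L([[a,r]],(T[2]-9.9)/1000)[0,1] for a in bar])
        print(r,np.round(s,2),"slope",k[0].round(2),"slot",np.polyval(k,target).round(2),"bar",b.round(2),"move ey by",(np.polyval(k,target)-b).round(2))
E
python3 - <<'E'
from h import *
c=load("pics/w7.npz")
D={200:{4:(176.61,197.56),3:(221.57,238.2),2:(267.44,280.17),0:(359.51,363.48)},210:{4:(177.7,198.45),3:(222.28,238.8),2:(267.55,280.41),0:(359.28,363.3)},220:{4:(178.72,199.33),3:(223.18,239.47),2:(268.14,280.76),0:(358.63,362.76)},230:{4:(180.04,200.36),3:(223.86,240.45),2:(268.42,281.12),0:(358.44,362.43)}}
meas2(c,[572.3,133.5,124.5],14.25,D,(299.1,337.3),1)
E
```

```text
200 [-30.11  29.46  59.49  89.13] slope 29.83 slot -0.29 bar -0.68 move ey by 0.39
210 [-30.21  29.57  59.5   89.14] slope 29.85 slot -0.31 bar -0.69 move ey by 0.37
220 [-30.04  29.48  59.43  89.19] slope 29.81 slot -0.25 bar -0.69 move ey by 0.44
230 [-30.11  29.5   59.34  89.09] slope 29.8 slot -0.3 bar -0.7 move ey by 0.4
```

{"api": "arm_command", "payload": {"plan": [[[0,0.015,-0.06],0],[[0,0.015,-0.13],0],[[0,0.015,-0.17],0],[[0,0.015,-0.2],0],[[0,0.015,-0.23],0]]}}

```text
time: 9.4
position: [0.5722, 0.1342, 0.1187]
tool_rot: [-0.088, 0.702, -0.702, 0.088]
ft_force: [0.8, -0.2, -1.4]
grip_width: 0.0178
```

{"api": "arm_command", "payload": {"plan": [[[0,0,-0.01],0],[[0,0,-0.02],0],[[0,0,-0.02],0]]}}

```text
time: 9.7
position: [0.5722, 0.1342, 0.1183]
tool_rot: [-0.088, 0.702, -0.702, 0.088]
ft_force: [-0.7, 0.9, -0.4]
grip_width: 0.0181
```

Run:
```python
from h import *
st();save("wrist","pics/w8.png");st()
```

```text
9.7 [572.2 134.2 118.3] yaw 14.28 down [ 0.  0. -1.] F [-0.66  0.85 -0.39] M [-0.032  0.166 -0.028] w 18.1
9.75 [572.2 134.2 118.3] yaw 14.28 down [ 0.  0. -1.] F [-0.1  -0.29 -0.47] M [-0.058  0.106 -0.013] w 17.6
```

{"api": "arm_command", "payload": {"plan": [[[0,0,-0.03],0],[[0,0,-0.06],0],[[0,0,-0.09],0],[[0,0,-0.1],0],[[0,0,-0.1],0]]}}

```text
time: 10.25
position: [0.5722, 0.1341, 0.1157]
tool_rot: [-0.088, 0.702, -0.702, 0.088]
ft_force: [-0.3, 0.0, -0.9]
grip_width: 0.0178
```

Run:
```python
from h import *
st()
```

```text
10.25 [572.2 134.1 115.7] yaw 14.28 down [-0. -0. -1.] F [-0.31  0.03 -0.94] M [-0.038  0.175  0.076] w 17.8
```

Slot 1 takes it: the blade is 4 mm in with no contact force. I'll lower it on, watching the force.

{"api": "arm_command", "payload": {"plan": [[[0,0,-0.12],0],[[0,0,-0.24],0],[[0,0,-0.36],0],[[0,0,-0.48],0],[[0,0,-0.5],0]]}}

```text
time: 10.75
position: [0.5719, 0.1341, 0.1027]
tool_rot: [-0.088, 0.702, -0.702, 0.088]
ft_force: [0.7, 0.0, -0.8]
grip_width: 0.0179
```

Run:
```python
from h import *
st()
```

```text
10.75 [571.9 134.1 102.7] yaw 14.28 down [-0.001 -0.    -1.   ] F [ 0.69  0.01 -0.81] M [-0.036  0.122 -0.008] w 17.9
```

{"api": "arm_command", "payload": {"plan": [[[0,0,-0.15],0],[[0,0,-0.3],0],[[0,0,-0.45],0],[[0,0,-0.6],0],[[0,0,-0.7],0]]}}

```text
time: 11.25
position: [0.572, 0.1342, 0.0853]
tool_rot: [-0.088, 0.702, -0.702, 0.088]
ft_force: [0.7, 0.3, -0.3]
grip_width: 0.0177
```

{"api": "arm_command", "payload": {"plan": [[[0,0,-0.1],0],[[0,0,-0.2],0],[[0,0,-0.26],0],[[0,0,-0.3],0],[[0,0,-0.3],0]]}}

```text
time: 11.75
position: [0.5722, 0.1342, 0.0782]
tool_rot: [-0.088, 0.702, -0.702, 0.088]
ft_force: [0.2, 0.5, -0.2]
grip_width: 0.0178
```

Run:
```python
from h import *
st()
```

```text
11.75 [572.2 134.2  78.2] yaw 14.28 down [-0. -0. -1.] F [ 0.16  0.54 -0.25] M [-0.027  0.125  0.005] w 17.8
```

Just about touching; a slight press to confirm the crossbar is down, then check the force.

{"api": "arm_command", "payload": {"plan": [[[0,0,-0.02],0],[[0,0,-0.04],0],[[0,0,-0.05],0],[[0,0,-0.05],0]]}}

```text
time: 12.15
position: [0.5723, 0.1341, 0.0773]
tool_rot: [0.088, -0.702, 0.702, -0.088]
ft_force: [-0.8, -0.1, 1.2]
grip_width: 0.0173
```

Run:
```python
from h import *
st()
```

```text
12.15 [572.3 134.1  77.3] yaw 14.28 down [ 0. -0. -1.] F [-0.84 -0.14  1.21] M [-0.083  0.192  0.01 ] w 17.3
```

{"api": "arm_command", "payload": {"plan": [[[0,0,0],0],[[0,0,0],0],[[0,0,0],0],[[0,0,0],0],[[0,0,0],0]], "fingers": 0.15}}

```text
time: 12.65
position: [0.5722, 0.1342, 0.077]
tool_rot: [-0.088, 0.702, -0.702, 0.088]
ft_force: [-1.1, 0.2, 0.1]
grip_width: 0.0466
```

{"api": "arm_command", "payload": {"plan": [[[0,0,0.5],0],[[0,0,1.3],0],[[0,0,2.3],0],[[0,0,3.5],0],[[0,0,4.8],0]]}}

```text
time: 13.15
position: [0.5718, 0.1341, 0.1986]
tool_rot: [-0.088, 0.702, -0.702, 0.088]
ft_force: [-0.6, -0.0, 0.0]
grip_width: 0.0501
```

{"api": "arm_command", "payload": {"plan": [[[-0.8,0,0],0],[[-2.0,0,0],0],[[-2.8,0,0],0],[[-2.8,0,0],0],[[-2.8,0,0],0]]}}

```text
time: 13.65
position: [0.5033, 0.1342, 0.1981]
tool_rot: [0.087, -0.702, 0.702, -0.089]
ft_force: [-0.1, -0.1, 0.3]
grip_width: 0.0499
```

Run:
```python
from h import *
st();c=save("wrist","pics/w9.png");d=save("scene","pics/s9.png");st()
cv2.imwrite("pics/s9c.png",cv2.resize(d["pixels"][120:320,140:400][:,:,::-1],None,fx=3,fy=3,interpolation=cv2.INTER_CUBIC))
```

```text
13.65 [503.3 134.2 198.1] yaw 14.29 down [ 0.003  0.    -1.   ] F [-0.14 -0.1   0.28] M [-0.094  0.093  0.013] w 49.9
13.75 [504.1 134.1 197.7] yaw 14.27 down [ 0.003  0.    -1.   ] F [-0.81 -0.79 -0.25] M [-0.013  0.117  0.032] w 50.2
```

View pics/w9.png

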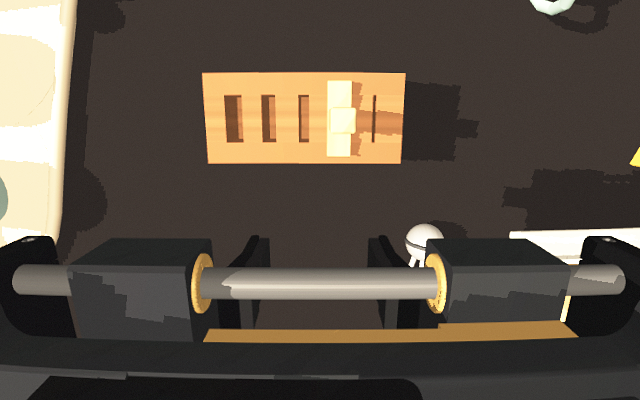

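View pics/s9c.png

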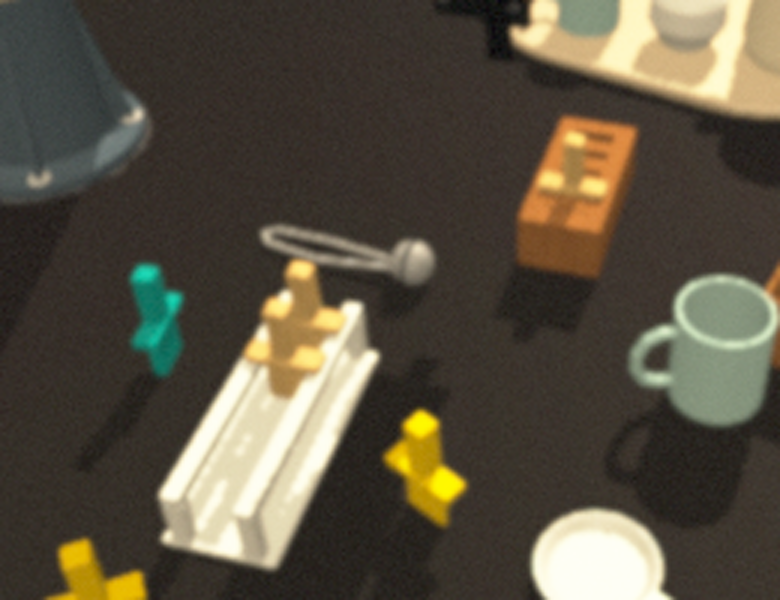

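The wrist view shows the paddle upright in slot 1, crossbar flat on the block at (340,118). Slot 0 (374,118) and slots 2–4 are empty. In the scene view the spares and bystanders are where they were. Handing in.

Run:
```python
from h import *
c=load("pics/w9.npz")
b=cast(c,[[328,81],[351,81],[351,156],[328,156]],.068)*1000;h=cast(c,[[331,108.5],[355,108.5],[355,132],[331,132]],.118)*1000
print("bar ctr",b.mean(0).round(1),"len",np.linalg.norm(b[0]-b[3]).round(1),"handle top ctr",h.mean(0).round(1)); print(hand_in())
```

```text
bar ctr [571.4 132.7  68. ] len 60.8 handle top ctr [571.4 133.4 118. ]
the job is handed in; nothing more can be done
None
```

The beech paddle that hung on its own is now parked upright in slot 1 (6 mm), with its crossbar down on the block. I handed the job in at about 13.8 s.

- **Slot 0 (3 mm):** I tried it gently first and it refused. The contact force was about 5 N and the block sank about 1.3 mm.
- **Slot 1 (6 mm):** The blade went in with no measurable force. The crossbar touched down with about 2 N at the expected height, and I released it there.
- **Last checks:** In the final wrist picture the centre of the handle top lies within 1 mm of the crossbar centre, so the paddle is upright. The crossbar measures 60.8 mm at its home height against the 62 mm given. The gripper is clear, and the spare paddles and the bystanders in view look unmoved by eye. I did not measure their positions again.
- **Disagreements:** The overhead and wrist cameras differed by about 2 mm on where the block stands. I used the wrist view measured against the held crossbar. Its slot spacing came out at 29.8 mm instead of 30, which did not affect the fit.

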